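Put four mixed-up flasks back on their own stirrers

TASK

The four stoppered round-bottom flasks were put back on the wrong magnetic stirrers: move each one into the cradle that has the colour of its stopper, so that all four end seated in their cradles, upright and let go. A round flask cannot stand on the bare bench and every cradle is taken, so park a flask in the black ring on the way. Keep the flasks upright, lower them in gently without dropping them, and do not shift or knock over the wash bottle.

Things in the scene. Friction and masses are not known exactly. Their poses are not given: they have to be found in the camera images.
- flask_red: Loose clear-glass round-bottom flask with red stopper, 0.10-0.21 kg. Origin: centre of its ball (64 mm diameter); own z up the neck. Above the origin: glass neck 27-74 mm, fixed red stopper 74-92 mm (top); both 29 mm in diameter, grip here from above, any side. Bottom 32 mm below the origin; it rolls on the bare bench. Weight low in the ball. Starts upright in a cradle of another colour.
- flask_blue: Loose clear-glass round-bottom flask with blue stopper, 0.10-0.21 kg. Origin: centre of its ball (64 mm diameter); own z up the neck. Above the origin: glass neck 27-74 mm, fixed blue stopper 74-92 mm (top); both 29 mm in diameter, grip here from above, any side. Bottom 32 mm below the origin; it rolls on the bare bench. Weight low in the ball. Starts upright in a cradle of another colour.
- flask_yellow: Loose clear-glass round-bottom flask with yellow stopper, 0.10-0.21 kg. Origin: centre of its ball (64 mm diameter); own z up the neck. Above the origin: glass neck 27-74 mm, fixed yellow stopper 74-92 mm (top); both 29 mm in diameter, grip here from above, any side. Bottom 32 mm below the origin; it rolls on the bare bench. Weight low in the ball. Starts upright in a cradle of another colour.
- flask_green: Loose clear-glass round-bottom flask with green stopper, 0.10-0.21 kg. Origin: centre of its ball (64 mm diameter); own z up the neck. Above the origin: glass neck 27-74 mm, fixed green stopper 74-92 mm (top); both 29 mm in diameter, grip here from above, any side. Bottom 32 mm below the origin; it rolls on the bare bench. Weight low in the ball. Starts upright in a cradle of another colour.
- stirrer_red: Fixed white magnetic stirrer with a red round flask cradle on top: 96 mm outer diameter, rim 76 mm above the bench, slick conical seat 70 mm wide at the rim, walls 50 degrees steep. Origin on the bench under the cradle's centre, z up; a seated flask's origin is 84 mm above it. Housing: 76 mm to -x (knob side), 58 mm to +x and to either side, 46 mm high.
- stirrer_blue: Fixed white magnetic stirrer with a blue round flask cradle on top: 96 mm outer diameter, rim 76 mm above the bench, slick conical seat 70 mm wide at the rim, walls 50 degrees steep. Origin on the bench under the cradle's centre, z up; a seated flask's origin is 84 mm above it. Housing: 76 mm to -x (knob side), 58 mm to +x and to either side, 46 mm high.
- stirrer_yellow: Fixed white magnetic stirrer with a yellow round flask cradle on top: 96 mm outer diameter, rim 76 mm above the bench, slick conical seat 70 mm wide at the rim, walls 50 degrees steep. Origin on the bench under the cradle's centre, z up; a seated flask's origin is 84 mm above it. Housing: 76 mm to -x (knob side), 58 mm to +x and to either side, 46 mm high.
- stirrer_green: Fixed white magnetic stirrer with a green round flask cradle on top: 96 mm outer diameter, rim 76 mm above the bench, slick conical seat 70 mm wide at the rim, walls 50 degrees steep. Origin on the bench under the cradle's centre, z up; a seated flask's origin is 84 mm above it. Housing: 76 mm to -x (knob side), 58 mm to +x and to either side, 46 mm high.
- flask_ring: Fixed round black plastic flask ring on the bench, 104 mm outer diameter, 30 mm high, empty at the start: the only free seat. Slick conical seat 67 mm wide at the rim. Origin on the bench at its centre, z up; a seated flask's origin is 40 mm above it.
- wash_bottle: Loose bystander, not to be moved: white wash bottle with red cap and bent red spout, 60 mm diameter, 134 mm high to the cap's top, 171 mm with the spout, which reaches 65 mm from its axis. Origin: centre of its underside.
Things that resemble listed ones, but are neither listed nor needed, are in the scene too. Leave any orange look-alike of the flask_yellow alone.

How it is judged:
By the outcome, as a careful person would: the job done as asked, in the order asked, and still so for the second after the job is handed in, with the robot touching nothing.
It also fails if it takes over 138 s, if anything falls off the work surface, if the arm or the gripper's body presses on something with over 40 N, if the wrist force passes 120 N, or if a joint passes its speed limit or range.

ROBOT

A 6-joint arm with a two-finger parallel gripper is mounted at the origin on the work surface. World frame = base frame: x ahead of the robot, y to its left, z up, the work surface at z = 0. Lengths are in mm, angles in rad, forces in N, time in s.
With the tool pointing down it reaches from about 275 to 1000 mm from the base axis. Payload 8.4 kg.
Tool frame: the origin (TCP) lies at the centre of the arm's flange, where the gripper is bolted on; the fingertips stand 173 mm ahead of it and the grasp point (between the pads) lies 155 mm ahead of it; z points along the fingers, y is the direction in which the jaws open and shut (so a half turn about z gives the same grasp; the last joint's range is limited). The gripper opens to 85 mm and grips with 20 to 120 N. Pads are 22 mm wide; open, the fingers measure 114 mm over their backs; the gripper's body (76 mm by 85 mm) begins 54 mm behind the grasp point. The pads swing forward as they close: fully open they stand 13 mm farther back than shut.
Start: joints at [1.224, 0.353, 1.633, -0, 1.155, -0.002], TCP at [211.254, 588.219, 404.681] pointing down, gripper open.
Joint ranges: [-2.63, 2.63], [-0.92, 2.1], [0.06, 2.66], [-1.3, 4.44], [0, 2.69], [-3.02, 3.02]. Speed limits (rad/s): [2.22, 2.22, 2.79, 3.14, 3.14, 3.14].

INTERFACE

Orientations are given as [roll, pitch, yaw] about the fixed x, y, z axes, in that order (R = Rz(yaw) Ry(pitch) Rx(roll)).
In Python, from rig import sense, grab_frame, camera_model, sign_off gives the robot as it stands. The module is installed in compiled form; this text tells all that it offers.
- The arm moves only by the tool step_arm, never from a script. Its argument "commands" is a list of rows, each a list of 3 entries, a list of its own where there are three numbers: the shift along the tool's x, y, z in mm, then the turn about the tool's z in rad, then the opening, from 0 (shut) to 1 (fully open). A call has 1 to 20 rows; each row shifts and turns the pose as measured when the row begins, along the tool's axes as they then stand; what a row does not reach is not made up. A row lasts 1/8 s, in which the tool goes at most 62.5 mm and 10.7 degrees, less where a joint would pass 70% of its speed; a pose out of reach is approached as far as the arm can. A call with a gripper value outside its range is refused whole. The fingers move at their own pace and stop on an object; "force" is the grip in N (left out, the last holds). Time passes only in rows, so rows that do not move let the fingers close. It gives the time, the measured TCP pose, the force and the opening at its end, in the units of the state.
- sense(): the state, without advancing time (a new reading comes with each control period).
- grab_frame(name): name is "scene" or "top" or "wrist"; returns the picture (384x512x3 uint8, blue, green, red); there is no depth.
- camera_model(name): a dict with "fx", "fy", "cx", "cy" (pixels), "R" (3x3) and "t" (3): a world point X has camera coordinates R X + t. Camera axes: x right, y down, z forward; pixel columns grow to the right and rows downward; lengths in mm; the calibration is good to about 2 mm. A picture is of the moment at which its call begins: read the wrist's pose just before it. camera_model takes no time and is no camera call; for the wrist camera it gives the pose at the moment of the call.
- sign_off(): hands the job in, once; it reports no verdict.
The state is a dict: "clock": time; "qpos": joint angles; "qvel": joint speeds; "joint_efforts": joint torques, N m; "eef_pos": TCP position; "tcp_rot": TCP orientation; "contact_force": force on the tool from outside, world axes, zero at the start; "wrist_torque": the same for the moment, N m; "opening": opening from 0.0 (shut) to 1.0 (fully open).
Only numpy, scipy, OpenCV 4.12 (cv2) and the standard library are available. Lean on these libraries where they do the work, as an engineer would, in place of code of your own. Each camera call takes 0.05 s, during which the arm holds its last target. There are 200 camera calls.

## Working session

There is one attempt and no reset: what is moved stays moved. The work goes in short steps, Python scripts to look and compute and a tool call to move; the robot and the scene stay as the last step left them, time stands still between calls to the robot, and variables do not carry over. Pictures are saved under pics/ and viewed, about 12 in all and at most 16, crops included, and the job is handed in when it is done.

Besides the shell and the picture viewer there is one more tool, called after ">>>" in YAML: its name, and indented under it one key for each argument. step_arm: Moves the arm, as the interface text tells. Its arguments: {"type":"object","properties":{"commands":{"type":"array","items":{"type":"array"}},"force":{"type":"number"}},"required":["commands"]}

```bash
mkdir -p pics; cat > h.py <<'E'
import numpy as np, cv2
from rig import sense, grab_frame, camera_model, sign_off
def ray(cam,u,v):
    R=np.array(cam["R"]);t=np.array(cam["t"])
    d=R.T@np.array([(u-cam["cx"])/cam["fx"],(v-cam["cy"])/cam["fy"],1.]);return -R.T@t,d
def plane(cam,u,v,z):
    o,d=ray(cam,u,v);return o+d*(z-o[2])/d[2]
def proj(cam,X):
    p=np.array(cam["R"])@np.array(X)+np.array(cam["t"]);return np.array([cam["fx"]*p[0]/p[2]+cam["cx"],cam["fy"]*p[1]/p[2]+cam["cy"]])
E
python3 - <<'E'
from h import *
s=sense();print(s)
for n in("scene","top"):
    f=grab_frame(n);cv2.imwrite(f"pics/{n}0.png",f);c=camera_model(n);o,d=ray(c,256,192);print(n,o,d,c["fx"])
E
```

```text
{'clock': 0.0, 'qpos': array([ 1.22357432e+00,  3.53664527e-01,  1.63412661e+00,  3.08233389e-05,
        1.15522575e+00, -2.35204296e-03]), 'qvel': array([ 0.00018552,  0.00076559,  0.0013103 ,  0.00124   , -0.00106666,
        0.00055048]), 'joint_efforts': array([-8.92466360e-04, -6.05255055e+01, -3.42069376e+01, -4.95317988e-05,
        9.25761822e-03, -8.30492240e-06]), 'eef_pos': array([211.18390709, 587.99079213, 403.95450768]), 'tcp_rot': array([-3.14016849e+00, -3.15318729e-05,  2.79671020e+00]), 'contact_force': array([-0.70190403,  0.32764886,  0.55009968]), 'wrist_torque': array([-0.06505211,  0.02168949, -0.01318974]), 'opening': 0.9999592291267793}
scene [ 964.19243097 -486.97007362  974.15560781] [-0.37452459  0.3924347  -0.84011928] 359.08951691061566
top [ 383.89536984  -86.84592309 1160.69352756] [ 0.13283525  0.01303003 -0.99123691] 370.05410432681776
```

View pics/scene0.png

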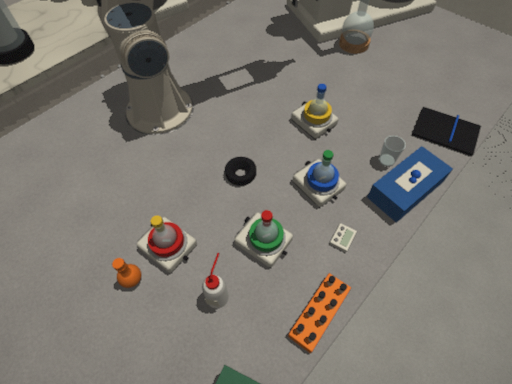

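View pics/top0.png

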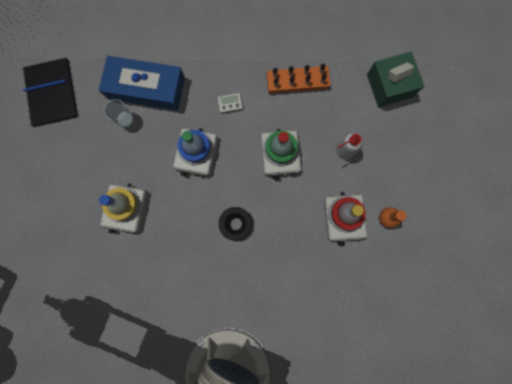

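The scene view shows a four-cycle:

| Flask stopper | Current cradle | Scene pixel |
|---|---|---|
| Yellow | red | (157,222) |
| Red | green | (267,216) |
| Green | blue | (328,155) |
| Blue | yellow | (321,88) |

The ring is at scene (240,171) and the wash bottle at scene (214,290). Two things could be flask_yellow: yellow stopper at top (357,210), and orange flask at top (392,217). The one in the red cradle fits, because it has clear glass and a yellow stopper; the other is all orange.

```bash
cat > m.py <<'E'
from h import *
T=cv2.imread("pics/top0.png");S=cv2.imread("pics/scene0.png")
ct,cs=camera_model("top"),camera_model("scene")
H={"red":[(0,5),(172,180)],"yellow":[(20,32)],"green":[(55,85)],"blue":[(105,125)]}
def mask(im,c):
    h=cv2.cvtColor(im,cv2.COLOR_BGR2HSV)
    m=sum(cv2.inRange(h,(a,130,50),(b,255,255)) for a,b in H[c]);return m
def near(m,p,r):
    k=np.zeros_like(m);cv2.circle(k,p,r,255,-1);return m&k
stop={"red":((283,138),(267,216)),"yellow":((357,210),(157,222)),"green":((187,136),(328,155)),"blue":((105,201),(321,88))}
cr={"red":((348,213),(166,239)),"yellow":((118,205),(318,112)),"green":((281,148),(266,234)),"blue":((194,147),(323,178))}
def cen(m): 
    y,x=np.nonzero(m);return x.mean(),y.mean(),len(x)
for c in stop:
    a=cen(near(mask(T,c),stop[c][0],9));b=cen(near(mask(S,c),stop[c][1],9))
    o1,d1=ray(ct,*a[:2]);o2,d2=ray(cs,*b[:2])
    t=np.linalg.lstsq(np.c_[d1,-d2],o2-o1,rcond=None)[0];p,q=o1+t[0]*d1,o2+t[1]*d2
    print("stop",c,np.round(a),np.round(b),np.round((p+q)/2),"gap",np.round(np.linalg.norm(p-q),1), "topz170",plane(ct,*a[:2],168).round()[:2])
for c in cr:
    for n,im,cam,p in(("top",T,ct,cr[c][0]),("scene",S,cs,cr[c][1])):
        m=near(mask(im,c),p,26);y,x=np.nonzero(m);h=cv2.convexHull(np.c_[x,y].astype(np.int32))
        # hull points onto rim plane -> circle
        P=np.array([plane(cam,*k[0],74)[:2] for k in h],np.float32);(e,r)=cv2.minEnclosingCircle(P)
        print("cradle",c,n,np.round(e),round(r,1))
for n,im,cam,p in(("top",T,ct,(236,224)),("scene",S,cs,(240,171))):
    g=near(cv2.inRange(im,(0,0,0),(50,50,50)),p,24);y,x=np.nonzero(g);h=cv2.convexHull(np.c_[x,y].astype(np.int32))
    P=np.array([plane(cam,*k[0],20)[:2] for k in h],np.float32);print("ring",n,cv2.minEnclosingCircle(P))
m=cen(near(mask(T,"red"),(355,140),9));print("cap",m,plane(ct,*m[:2],130))
print("orange",plane(ct,400,216,80))
cv2.imwrite("pics/crop1.png",np.hstack([cv2.resize(T[180:250,310:420],None,fx=3.6,fy=3.6),cv2.resize(S[195:265,100:210],None,fx=3.6,fy=3.6)]))
E
python3 m.py
```

```text
stop red [283. 137.  69.] [266. 216. 103.] [ 672. -145.  166.] gap 0.1 topz170 [ 672. -145.]
stop yellow [357. 210.  90.] [156. 221. 112.] [ 474. -345.  165.] gap 0.9 topz170 [ 473. -345.]
stop green [190. 134.   2.] [327. 155.  69.] [673. 113. 175.] gap 2.6 topz170 [674. 113.]
stop blue [105. 200.  80.] [321.  88.  58.] [487. 338. 165.] gap 1.0 topz170 [487. 337.]
cradle red top [ 473. -343.] 47.7
cradle red scene [ 481. -346.] 52.5
cradle yellow top [485. 333.] 49.1
cradle yellow scene [495. 323.] 58.5
cradle green top [ 670. -144.] 45.1
cradle green scene [ 677. -149.] 50.4
cradle blue top [668. 120.] 49.1
cradle blue scene [674. 113.] 53.8
ring top ((436.4573669433594, -12.222320556640625), 52.90513229370117)
ring scene ((443.0172119140625, -14.948853492736816), 58.17445755004883)
cap (np.float64(354.94565217391306), np.float64(139.19565217391303), 92) [ 679.9425787  -352.29540106  130.        ]
orange [ 467.38367261 -490.79968666   80.        ]
```

View pics/crop1.png

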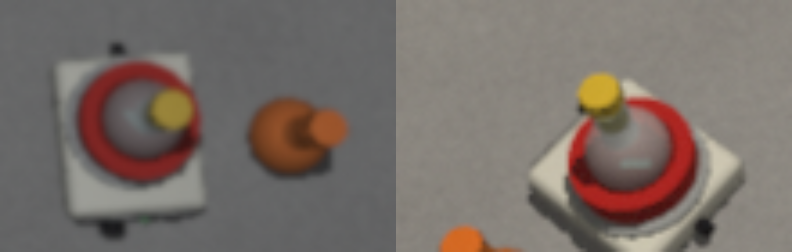

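The crop confirms the yellow-stoppered clear flask in the red cradle; the orange one beside it is the decoy, to be left alone. Next: align the yaw and go above the yellow flask.

>>> step_arm:
  commands:
    - [[0, 0, 0], -0.172, 1]
    - [[0, 0, 0], -0.172, 1]
    - [[-16, -58, 0], 0, 1]
    - [[-16, -58, 0], 0, 1]
    - [[-16, -58, 0], 0, 1]
    - [[-16, -58, 0], 0, 1]
    - [[-16, -58, 0], 0, 1]
    - [[-16, -58, 0], 0, 1]
    - [[-16, -58, 0], 0, 1]
    - [[-16, -58, 0], 0, 1]
    - [[-16, -58, 0], 0, 1]
    - [[-16, -58, 0], 0, 1]
    - [[-16, -58, 0], 0, 1]
    - [[-16, -58, 0], 0, 1]
    - [[-16, -58, 0], 0, 1]
    - [[-16, -58, 0], 0, 1]
    - [[-16, -58, 0], 0, 1]
    - [[-16, -58, 0], 0, 1]
  force: 40

```text
clock: 2.35
eef_pos: [482.4, -363.7, 404.1]
tcp_rot: [-3.139, 0.003, -3.125]
contact_force: [1.3, 0.6, 0.6]
opening: 0.999
```

>>> step_arm:
  commands:
    - [[8, 19, 0], 0.0, 1]
    - [[0, 0, 0], 0, 1]

```text
clock: 2.6
eef_pos: [474.2, -348.1, 401.9]
tcp_rot: [-3.14, 0.002, -3.129]
contact_force: [-1.0, 0.2, -0.4]
opening: 0.996
```

```bash
python3 - <<'E'
from h import *
c=camera_model("wrist");f=grab_frame("wrist");cv2.imwrite("pics/w1.png",f)
print(sense()["eef_pos"],ray(c,256,192),c["fx"],proj(c,[474,-345,176]),proj(c,[474,-345,76]))
E
```

```text
[ 474.59949752 -348.56382613  402.25684347] (array([ 390.57486409, -349.16341173,  369.8166511 ]), array([ 0.32056577,  0.01620924, -0.94718433])) 323.40440007779574 [256.85520737 217.97642338] [255.35976281 175.90950128]
```

View pics/w1.png

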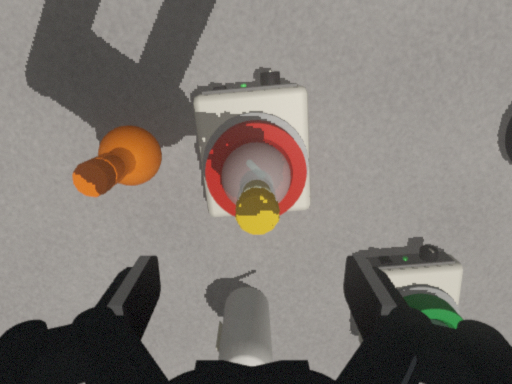

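The wrist view shows the yellow stopper at about (257,210) over the red cradle centred near (256,172), with the orange decoy well to the left at (130,155). I measure it here, and take the ring and other seats from close views later.

```bash
cat > w.py <<'E'
from h import *
import sys
H={"red":[(0,5),(172,180)],"yellow":[(20,34)],"green":[(50,90)],"blue":[(100,130)]}
def look(stopc,crc,guess,name,zs=167,zc=72):
    s=sense();c=camera_model("wrist");f=grab_frame("wrist");cv2.imwrite(f"pics/{name}.png",f)
    hsv=cv2.cvtColor(f,cv2.COLOR_BGR2HSV)
    out={"eef":s["eef_pos"].round(1),"rot":s["tcp_rot"].round(3)}
    for k,col,z,r in(("stop",stopc,zs,20),("cradle",crc,zc,62)):
        if not col: continue
        m=sum(cv2.inRange(hsv,(a,120,40),(b,255,255)) for a,b in H[col]) if col!="black" else cv2.inRange(f,(0,0,0),(45,45,45))
        g=proj(c,[*guess,z]);K=np.zeros_like(m);cv2.circle(K,tuple(int(v) for v in g),int(r*c["fx"]/(369-z+s["eef_pos"][2]-402)),255,-1);m=m&K
        m=cv2.morphologyEx(m,cv2.MORPH_OPEN,np.ones((3,3)))
        y,x=np.nonzero(m)
        if len(x)<20: out[k]=None;continue
        if k=="stop": out[k]=(plane(c,x.mean(),y.mean(),z)[:2].round(1),len(x))
        else:
            h=cv2.convexHull(np.c_[x,y].astype(np.int32));P=np.array([plane(c,*q[0],z)[:2] for q in h],np.float32)
            e,rr=cv2.minEnclosingCircle(P);out[k]=(np.round(e,1),round(rr,1))
    print(out)
E
python3 - <<'E'
from w import *
look("yellow","red",(474,-345),"w1b")
E
```

```text
{'eef': array([ 474.6, -348.6,  402.3]), 'rot': array([-3.139e+00,  2.000e-03, -3.129e+00]), 'stop': (array([ 472.8, -344.8]), 1604), 'cradle': (array([ 472.5, -344.7]), 48.8)}
```

>>> step_arm:
  commands:
    - [[2, 4, 20], 0, 1]
    - [[0, 0, 30], 0, 1]
    - [[0, 0, 30], 0, 1]
    - [[0, 0, 20], 0, 1]
    - [[0, 0, 2], 0, 1]
    - [[0, 0, 0], 0, 1]

```text
clock: 3.45
eef_pos: [474.6, -341.2, 302.0]
tcp_rot: [-3.135, 0.008, -3.122]
contact_force: [0.3, 0.4, 0.3]
opening: 1.005
```

>>> step_arm:
  commands:
    - [[2, -3, 1], 0, 1]
    - [[0, 0, 0], 0, 1]

```text
clock: 3.7
eef_pos: [473.1, -344.6, 302.8]
tcp_rot: [-3.133, 0.011, -3.122]
contact_force: [-0.3, -0.8, 0.2]
opening: 1.003
```

```bash
python3 -c "
from h import *
for i in range(1):
  s=sense();print(s['eef_pos'],s['tcp_rot'],s['qpos'])"
```

```text
[ 473.11456191 -344.58542122  302.84404624] [-3.1327185   0.01071543 -3.12163432] [-6.31892524e-01  4.04142514e-01  1.81245016e+00 -7.01479157e-04
  9.11098274e-01 -2.22217357e+00]
```

>>> step_arm:
  commands:
    - [[2, 1, 0], 0, 1]
    - [[0, 0, 0], 0, 0.3]
    - [[0, 0, 0], 0, 0]
    - [[0, 0, 0], 0, 0]
    - [[0, 0, 0], 0, 0]
    - [[0, 0, 0], 0, 0]
    - [[0, 0, 0], 0, 0]
    - [[0, 0, 0], 0, 0]
  force: 40

```text
clock: 4.7
eef_pos: [471.1, -343.6, 303.9]
tcp_rot: [-3.132, 0.012, -3.122]
contact_force: [-0.0, 0.1, 2.0]
opening: 0.325
```

>>> step_arm:
  commands:
    - [[0, 0, -8], 0, 0]
    - [[0, 0, -20], 0, 0]
    - [[0, 0, -40], 0, 0]
    - [[0, 10, -20], 0, 0]
    - [[3, 40, 0], 0, 0]
    - [[5, 50, 0], 0, 0]
    - [[5, 50, 0], 0, 0]
    - [[5, 50, 0], 0, 0]
    - [[5, 40, 0], 0, 0]
    - [[5, 30, 0], 0, 0]
    - [[4, 20, 0], 0, 0]
    - [[2, 10, 0], 0, 0]
    - [[0, 0, 0], 0, 0]

```text
clock: 6.32
eef_pos: [428.3, -36.2, 394.6]
tcp_rot: [-3.129, 0.016, -3.123]
contact_force: [0.6, -0.4, -1.8]
opening: 0.326
```

```bash
python3 - <<'E'
from w import *
look(None,"black",(436,-12),"w2",zc=22)
E
```

```text
{'eef': array([428.3, -36.2, 394.6]), 'rot': array([-3.129,  0.016, -3.123]), 'cradle': None}
```

View pics/w2.png

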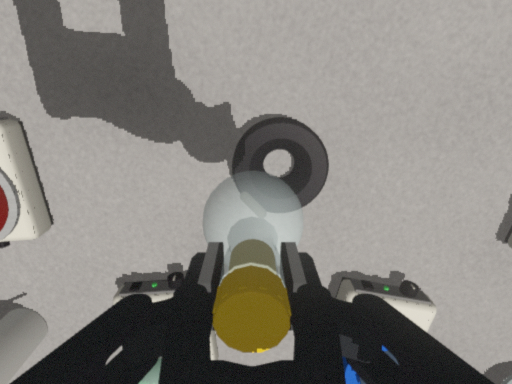

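The wrist view shows the flask held upright by its neck and the ring centred near (280,164), outer radius about 48 px.

```bash
python3 - <<'E'
from h import *
c=camera_model("wrist");f=cv2.imread("pics/w2.png")
print(f[150,245],f[163,255],f[162,278],f[100,350],f[180,310])
m=cv2.inRange(f,(0,0,0),(85,85,85));m[:, :228]=0
n,l,st,ce=cv2.connectedComponentsWithStats(m[:215]);i=l[150,310];
ys,xs=np.nonzero(l==i);print(st[i]);h=cv2.convexHull(np.c_[xs,ys].astype(np.int32))[:,0]
h=h[(h[:,1]<205)&((h[:,0]>262)|(h[:,1]<118))]
for z in(15,28):
    P=np.array([plane(c,*q,z)[:2] for q in h]);A=np.c_[2*P,np.ones(len(P))];x=np.linalg.lstsq(A,(P**2).sum(1),rcond=None)[0]
    print(z,x[:2],np.sqrt(x[2]+x[:2]@x[:2]),len(h))
for z in(0,5):print("hole",plane(c,278,162,z))
s=sense();from scipy.spatial.transform import Rotation as R
print(s["eef_pos"]+R.from_euler("xyz",s["tcp_rot"]).as_matrix()@[0,0,155+60])
E
```

```text
[61 60 64] [52 51 50] [164 167 172] [166 169 173] [75 73 75]
[ 231  116   97   90 4697]
15 [439.228333   -12.81885007] 55.046377811784026 21
28 [435.70421841 -13.78126687] 52.980013030559455 21
hole [436.66191718 -11.07539804   0.        ]
hole [435.39827534 -11.45431774   5.        ]
[432.06495233 -39.21451741 179.70252068]
```

>>> step_arm:
  commands:
    - [[-5, 26, 20], 0, 0]
    - [[0, 0, 50], 0, 0]
    - [[0, 0, 35], 0, 0]
    - [[0, 0, 10], 0, 0]
    - [[0, 0, 0], 0, 0]

```text
clock: 7.0
eef_pos: [438.2, -14.8, 278.4]
tcp_rot: [-3.128, 0.022, -3.127]
contact_force: [0.1, 0.1, -1.0]
opening: 0.332
```

>>> step_arm:
  commands:
    - [[6, 5, 5], 0, 0]
    - [[0, 0, 4], 0, 0]
    - [[0, 0, 3], 0, 0]

```text
clock: 7.38
eef_pos: [433.3, -10.2, 268.3]
tcp_rot: [-3.127, 0.027, -3.128]
contact_force: [-0.4, -0.2, -2.5]
opening: 0.329
```

>>> step_arm:
  commands:
    - [[1, 0, 3], 0, 0]
    - [[0, 0, 3], 0, 0]
    - [[0, 0, 2], 0, 0]

```text
clock: 7.75
eef_pos: [432.7, -9.7, 260.6]
tcp_rot: [-3.129, 0.028, -3.129]
contact_force: [-4.1, 12.2, 14.0]
opening: 0.329
```

>>> step_arm:
  commands:
    - [[1, 2, 0], 0, 0]
    - [[0, 0, 0], 0, 0]

```text
clock: 8.0
eef_pos: [431.8, -7.6, 260.4]
tcp_rot: [-3.129, 0.028, -3.128]
contact_force: [0.0, -0.5, -0.8]
opening: 0.326
```

>>> step_arm:
  commands:
    - [[0, 0, 0.5], 0, 0]
    - [[0, 0, 0], 0, 0.45]
    - [[0, 0, 0], 0, 0.7]
    - [[0, 0, 0], 0, 0.8]
    - [[0, 0, 0], 0, 1]
    - [[0, 0, 0], 0, 1]

```text
clock: 8.75
eef_pos: [432.1, -7.9, 260.0]
tcp_rot: [-3.129, 0.029, -3.128]
contact_force: [-0.1, -0.4, -0.3]
opening: 0.999
```

```bash
python3 - <<'E'
from w import *
look("yellow",None,(436,-12.5),"w3",zs=123)
E
```

```text
{'eef': array([432.1,  -7.9, 260. ]), 'rot': array([-3.129,  0.029, -3.128]), 'stop': (array([435.8,  -9.9]), 5301)}
```

View pics/w3.png

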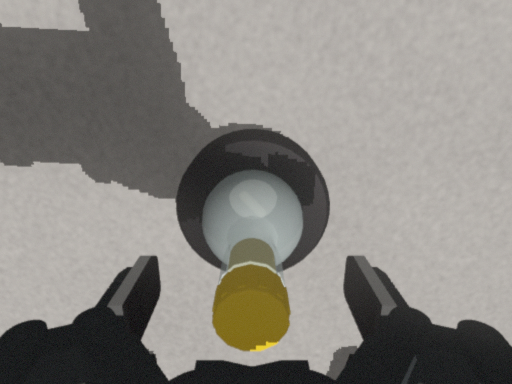

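The wrist view shows the yellow flask seated upright in the ring, with its stopper at (251,305) and the jaws open clear of it. Now the red flask.

>>> step_arm:
  commands:
    - [[0, 0, -50], 0, 1]
    - [[0, 0, -60], 0, 1]
    - [[-25, -15, -30], 0, 1]
    - [[-50, -30, 0], 0, 1]
    - [[-50, -30, 0], 0, 1]
    - [[-50, -30, 0], 0, 1]
    - [[-40, -25, 0], 0, 1]
    - [[-20, -5, 0], 0, 1]
    - [[0, 0, 0], 0, 1]

```text
clock: 9.93
eef_pos: [670.9, -142.1, 412.1]
tcp_rot: [-3.128, 0.028, -3.128]
contact_force: [-0.6, 0.1, -0.1]
opening: 1.0
```

```bash
python3 - <<'E'
from w import *
look("red","green",(672,-145),"w4")
E
```

```text
{'eef': array([ 670.9, -142.1,  412.1]), 'rot': array([-3.128,  0.028, -3.128]), 'stop': (array([ 672.2, -145.6]), 1324), 'cradle': (array([ 671.3, -145.8]), 47.6)}
```

>>> step_arm:
  commands:
    - [[6, 0, 40], 0, 1]
    - [[0, 0, 40], 0, 1]
    - [[0, 0, 22], 0, 1]
    - [[0, 0, 4], 0, 1]
    - [[0, 0, 0], 0, 1]

```text
clock: 10.6
eef_pos: [662.8, -141.0, 305.4]
tcp_rot: [-3.129, 0.027, -3.126]
contact_force: [0.3, -0.2, 0.3]
opening: 1.002
```

>>> step_arm:
  commands:
    - [[-5, -2.5, 2], 0, 1]
    - [[0, 0, 0], 0, 0.4]
    - [[0, 0, 0], 0, 0]
    - [[0, 0, 0], 0, 0]
    - [[0, 0, 0], 0, 0]
    - [[0, 0, 0], 0, 0]
    - [[0, 0, 0], 0, 0]

```text
clock: 11.48
eef_pos: [669.0, -143.3, 307.1]
tcp_rot: [-3.128, 0.032, -3.126]
contact_force: [0.6, 1.1, 0.4]
opening: 0.327
```

>>> step_arm:
  commands:
    - [[0, 0, -10], 0, 0]
    - [[0, 0, -35], 0, 0]
    - [[0, 0, -35], 0, 0]
    - [[20, -20, 0], 0, 0]
    - [[40, -40, 0], 0, 0]
    - [[40, -40, 0], 0, 0]
    - [[40, -40, 0], 0, 0]
    - [[35, -35, 0], 0, 0]
    - [[15, -15, 0], 0, 0]
    - [[0, 0, 0], 0, 0]

```text
clock: 12.72
eef_pos: [465.6, -343.6, 382.0]
tcp_rot: [-3.128, 0.022, -3.126]
contact_force: [0.0, 0.3, -1.6]
opening: 0.331
```

>>> step_arm:
  commands:
    - [[-4, 2, 30], 0, 0]
    - [[0, 0, 25], 0, 0]
    - [[0, 0, 5], 0, 0]
    - [[0, 0, 0], 0, 0]

```text
clock: 13.22
eef_pos: [470.1, -341.4, 319.9]
tcp_rot: [-3.129, 0.021, -3.126]
contact_force: [0.1, 0.6, -1.5]
opening: 0.33
```

>>> step_arm:
  commands:
    - [[-1, -1.5, 4], 0, 0]
    - [[0, 0, 4], 0, 0]
    - [[0, 0, 3], 0, 0]
    - [[0, 0, 2], 0, 0]

```text
clock: 13.72
eef_pos: [472.3, -343.3, 308.4]
tcp_rot: [-3.127, 0.024, -3.126]
contact_force: [-0.1, 0.2, -0.9]
opening: 0.328
```

>>> step_arm:
  commands:
    - [[0.5, 0.5, 1.5], 0, 0]
    - [[0, 0, 0], 0, 0]

```text
clock: 13.98
eef_pos: [472.2, -342.6, 307.3]
tcp_rot: [-3.128, 0.025, -3.126]
contact_force: [-0.1, -0.1, -0.5]
opening: 0.326
```

>>> step_arm:
  commands:
    - [[0, 0, 1.2], 0, 0]
    - [[0, 0, 0], 0, 0]

```text
clock: 14.22
eef_pos: [472.3, -342.6, 307.2]
tcp_rot: [-3.127, 0.026, -3.126]
contact_force: [1.1, 0.9, -1.1]
opening: 0.33
```

>>> step_arm:
  commands:
    - [[0, 0, 0.8], 0, 0]
    - [[0, 0, 0], 0, 0.45]
    - [[0, 0, 0], 0, 0.7]
    - [[0, 0, 0], 0, 1]
    - [[0, 0, 0], 0, 1]
    - [[0, 0, 0], 0, 1]
    - [[0, 0, -50], 0, 1]
    - [[0, 0, -50], 0, 1]
    - [[0, 0, 0], 0, 1]

```text
clock: 15.35
eef_pos: [469.6, -341.5, 408.4]
tcp_rot: [-3.128, 0.024, -3.126]
contact_force: [0.2, 0.1, -0.7]
opening: 1.001
```

```bash
python3 - <<'E'
from w import *
look("red",None,(473,-345),"w5")
E
```

```text
{'eef': array([ 469.6, -341.5,  408.4]), 'rot': array([-3.128,  0.024, -3.126]), 'stop': (array([ 472.9, -345. ]), 1750)}
```

View pics/w5.png

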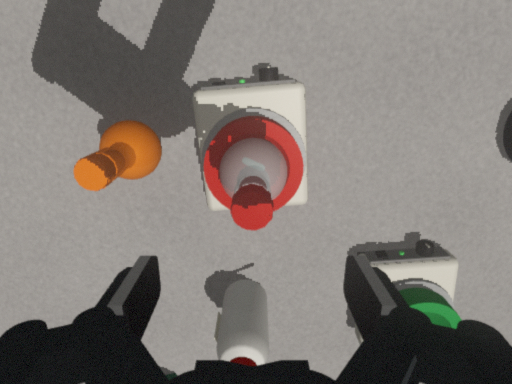

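The red flask is seated upright in the red cradle, with its stopper at (252,207), measured at (473,-345). The orange flask is untouched. Next, the green flask.

>>> step_arm:
  commands:
    - [[-11, 25, 0], 0, 1]
    - [[-22, 51, 0], 0, 1]
    - [[-22, 51, 0], 0, 1]
    - [[-22, 51, 0], 0, 1]
    - [[-22, 51, 0], 0, 1]
    - [[-22, 51, 0], 0, 1]
    - [[-22, 51, 0], 0, 1]
    - [[-22, 51, 0], 0, 1]
    - [[-22, 51, 0], 0, 1]
    - [[-11, 25, 0], 0, 1]
    - [[0, 0, 0], 0, 1]

```text
clock: 16.77
eef_pos: [662.0, 134.0, 385.0]
tcp_rot: [-3.131, -0.002, -3.129]
contact_force: [0.6, -0.3, 0.3]
opening: 0.998
```

```bash
python3 - <<'E'
from w import *
look("green","blue",(672,116),"w6")
E
```

```text
{'eef': array([662., 134., 385.]), 'rot': array([-3.131e+00, -2.000e-03, -3.129e+00]), 'stop': (array([674.1, 120.9]), 1125), 'cradle': (array([668.8, 121. ]), 48.4)}
```

>>> step_arm:
  commands:
    - [[-10, -11, 10], 0, 1]
    - [[0, 0, 35], 0, 1]
    - [[0, 0, 28], 0, 1]
    - [[0, 0, 3], 0, 1]
    - [[0, 0, 0], 0, 1]

```text
clock: 17.45
eef_pos: [672.3, 111.1, 305.8]
tcp_rot: [-3.128, -0.003, -3.136]
contact_force: [-0.5, -0.5, 0.1]
opening: 0.995
```

```bash
python3 - <<'E'
from w import *
look("green","blue",(672,120),"w7")
E
```

```text
{'eef': array([672.3, 111.1, 305.8]), 'rot': array([-3.128e+00, -3.000e-03, -3.136e+00]), 'stop': (array([670.6, 121.5]), 4486), 'cradle': (array([669.2, 121.2]), 48.7)}
```

View pics/w7.png

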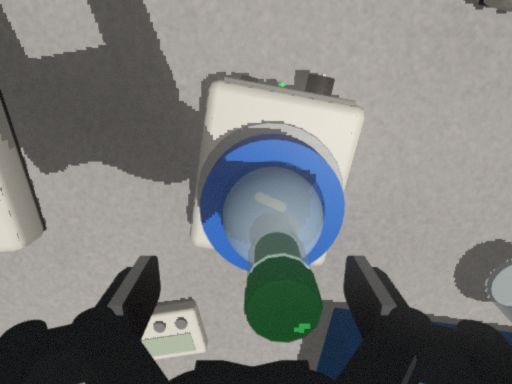

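The wrist view shows the green stopper at (283,298) off-centre between the jaws, the tool being about 12 mm short in y. I correct that before closing.

>>> step_arm:
  commands:
    - [[1.5, 12, 2], 0, 1]
    - [[0, 0, 0], 0, 1]
    - [[0, 0, 0], 0, 1]

```text
clock: 17.88
eef_pos: [671.3, 124.2, 306.4]
tcp_rot: [-3.129, 0.001, -3.136]
contact_force: [-0.5, -0.3, 0.6]
opening: 1.0
```

>>> step_arm:
  commands:
    - [[1, -1, 2], 0, 0.6]
    - [[0, 0, 0], 0, 0]
    - [[0, 0, 0], 0, 0]
    - [[0, 0, 0], 0, 0]
    - [[0, 0, 0], 0, 0]
    - [[0, 0, 0], 0, 0]

```text
clock: 18.62
eef_pos: [670.3, 123.4, 304.8]
tcp_rot: [-3.129, 0.002, -3.136]
contact_force: [-0.6, -0.0, 1.2]
opening: 0.331
```

>>> step_arm:
  commands:
    - [[0, 0, -10], 0, 0]
    - [[0, 0, -35], 0, 0]
    - [[0, 0, -35], 0, 0]
    - [[0, -25, 0], 0, 0]
    - [[0, -50, 0], 0, 0]
    - [[0, -55, 0], 0, 0]
    - [[0, -55, 0], 0, 0]
    - [[0, -45, 0], 0, 0]
    - [[0, -25, 0], 0, 0]
    - [[0, -10, 0], 0, 0]
    - [[0, 0, 0], 0, 0]

```text
clock: 20.0
eef_pos: [667.5, -155.3, 384.8]
tcp_rot: [-3.127, -0.009, -3.137]
contact_force: [-0.1, 0.6, -1.6]
opening: 0.328
```

>>> step_arm:
  commands:
    - [[-7, 12, 10], 0, 0]
    - [[0, 0, 30], 0, 0]
    - [[0, 0, 18], 0, 0]
    - [[0, 0, 3], 0, 0]
    - [[0, 0, 0], 0, 0]

```text
clock: 20.62
eef_pos: [675.4, -137.2, 320.3]
tcp_rot: [-3.128, -0.01, -3.132]
contact_force: [0.3, 0.0, -1.5]
opening: 0.329
```

>>> step_arm:
  commands:
    - [[0, -6, 4], 0, 0]
    - [[0, 0, 4], 0, 0]
    - [[0, 0, 0], 0, 0]

```text
clock: 21.0
eef_pos: [676.0, -144.0, 313.9]
tcp_rot: [-3.128, -0.007, -3.132]
contact_force: [-0.1, 0.0, -1.0]
opening: 0.328
```

>>> step_arm:
  commands:
    - [[2, 1, 4], 0, 0]
    - [[0, 0, 3], 0, 0]
    - [[0, 0, 2], 0, 0]
    - [[0, 0, 0], 0, 0]

```text
clock: 21.5
eef_pos: [673.9, -143.0, 304.9]
tcp_rot: [-3.128, -0.005, -3.132]
contact_force: [0.0, 0.6, -0.5]
opening: 0.328
```

>>> step_arm:
  commands:
    - [[0, 0, 1], 0, 0]
    - [[0, 0, 0], 0, 0.45]
    - [[0, 0, 0], 0, 0.7]
    - [[0, 0, 0], 0, 1]
    - [[0, 0, 0], 0, 1]
    - [[0, 0, 0], 0, 1]
    - [[0, 0, -50], 0, 1]
    - [[0, 0, -50], 0, 1]
    - [[0, 0, 0], 0, 1]

```text
clock: 22.62
eef_pos: [674.7, -141.8, 406.8]
tcp_rot: [-3.128, -0.006, -3.132]
contact_force: [0.3, -0.4, -0.1]
opening: 1.002
```

```bash
python3 - <<'E'
from w import *
look("green",None,(672,-145),"w8")
E
```

```text
{'eef': array([ 674.7, -141.8,  406.8]), 'rot': array([-3.128, -0.006, -3.132]), 'stop': (array([ 675.9, -145.6]), 912)}
```

View pics/w8.png

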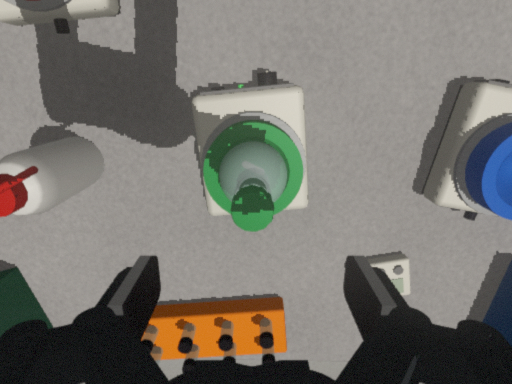

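The green flask is seated upright in the green cradle, with its stopper at (252,207). The wash bottle is standing untouched at the left. Next, the blue flask.

>>> step_arm:
  commands:
    - [[10, 24, -5], 0, 1]
    - [[20, 48, -3], 0, 1]
    - [[20, 48, 0], 0, 1]
    - [[20, 48, 0], 0, 1]
    - [[20, 48, 0], 0, 1]
    - [[20, 48, 0], 0, 1]
    - [[20, 48, 0], 0, 1]
    - [[20, 48, 0], 0, 1]
    - [[20, 48, 0], 0, 1]
    - [[12, 36, 0], 0, 1]
    - [[6, 18, 0], 0, 1]
    - [[0, 0, 0], 0, 1]
    - [[0, 0, 0], 0, 1]

```text
clock: 24.3
eef_pos: [462.3, 337.5, 395.8]
tcp_rot: [-3.124, -0.033, -3.13]
contact_force: [-0.1, -1.1, -0.8]
opening: 1.001
```

```bash
python3 - <<'E'
from w import *
look("blue","yellow",(486,336),"w9")
E
```

```text
{'eef': array([462.3, 337.5, 395.8]), 'rot': array([-3.124, -0.033, -3.13 ]), 'stop': (array([488.3, 336. ]), 1317), 'cradle': (array([484., 336.]), 50.2)}
```

>>> step_arm:
  commands:
    - [[-31, 2, 0], 0, 1]
    - [[0, 0, 40], 0, 1]
    - [[0, 0, 35], 0, 1]
    - [[0, 0, 10], 0, 1]
    - [[0, 0, 0], 0, 1]

```text
clock: 24.98
eef_pos: [494.6, 333.4, 309.4]
tcp_rot: [-3.125, -0.03, -3.137]
contact_force: [0.4, 0.9, 0.8]
opening: 1.0
```

```bash
python3 - <<'E'
from w import *
look("blue","yellow",(486,336),"w10")
E
```

```text
{'eef': array([494.6, 333.4, 309.4]), 'rot': array([-3.125, -0.03 , -3.137]), 'stop': (array([487.4, 335.7]), 4376), 'cradle': (array([485.1, 335.8]), 49.7)}
```

>>> step_arm:
  commands:
    - [[4, 5, 4], 0, 1]
    - [[0, 0, 0], 0, 1]
    - [[0, 0, 0], 0, 0.5]
    - [[0, 0, 0], 0, 0]
    - [[0, 0, 0], 0, 0]
    - [[0, 0, 0], 0, 0]
    - [[0, 0, 0], 0, 0]
    - [[0, 0, 0], 0, 0]

```text
clock: 26.02
eef_pos: [491.1, 339.4, 309.4]
tcp_rot: [-3.128, -0.025, -3.137]
contact_force: [0.5, 0.1, 1.5]
opening: 0.325
```

>>> step_arm:
  commands:
    - [[0, 0, -10], 0, 0]
    - [[0, 0, -35], 0, 0]
    - [[0, 0, -35], 0, 0]
    - [[-18, -22, 0], 0, 0]
    - [[-36, -42, 0], 0, 0]
    - [[-36, -42, 0], 0, 0]
    - [[-36, -42, 0], 0, 0]
    - [[-33, -36, 0], 0, 0]
    - [[-15, -18, 0], 0, 0]
    - [[0, 0, 0], 0, 0]
    - [[0, 0, 0], 0, 0]

```text
clock: 27.4
eef_pos: [672.4, 135.4, 394.2]
tcp_rot: [-3.131, -0.024, -3.135]
contact_force: [-0.0, 0.5, -1.3]
opening: 0.333
```

>>> step_arm:
  commands:
    - [[-4, -9, 15], 0, 0]
    - [[0, 0, 35], 0, 0]
    - [[0, 0, 15], 0, 0]
    - [[0, 0, 3], 0, 0]
    - [[0, 0, 0], 0, 0]

```text
clock: 28.02
eef_pos: [673.2, 128.1, 323.7]
tcp_rot: [-3.132, -0.024, -3.13]
contact_force: [0.6, 0.2, -0.9]
opening: 0.327
```

>>> step_arm:
  commands:
    - [[-1, -4, 4], 0, 0]
    - [[0, 0, 4], 0, 0]
    - [[0, 0, 2], 0, 0]
    - [[0, 0, 0], 0, 0]

```text
clock: 28.52
eef_pos: [674.9, 123.8, 315.4]
tcp_rot: [-3.132, -0.021, -3.13]
contact_force: [-0.2, 0.5, -1.1]
opening: 0.333
```

>>> step_arm:
  commands:
    - [[0.5, 0, 3], 0, 0]
    - [[0, 0, 2], 0, 0]
    - [[0, 0, 1.5], 0, 0]
    - [[0, 0, 0], 0, 0]

```text
clock: 29.02
eef_pos: [673.7, 123.8, 309.5]
tcp_rot: [-3.132, -0.022, -3.13]
contact_force: [-1.6, 0.4, 0.1]
opening: 0.324
```

>>> step_arm:
  commands:
    - [[0, 0, 0.8], 0, 0]
    - [[0, 0, 0], 0, 0.45]
    - [[0, 0, 0], 0, 0.7]
    - [[0, 0, 0], 0, 1]
    - [[0, 0, 0], 0, 1]
    - [[0, 0, 0], 0, 1]
    - [[0, 0, -50], 0, 1]
    - [[0, 0, -50], 0, 1]
    - [[0, 0, 0], 0, 1]

```text
clock: 30.15
eef_pos: [676.4, 124.8, 411.1]
tcp_rot: [-3.132, -0.021, -3.13]
contact_force: [0.6, -0.6, 0.4]
opening: 0.997
```

```bash
python3 - <<'E'
from w import *
look("blue",None,(670,121),"w11")
E
```

```text
{'eef': array([676.4, 124.8, 411.1]), 'rot': array([-3.132, -0.021, -3.13 ]), 'stop': (array([668.7, 121.5]), 1661)}
```

View pics/w11.png

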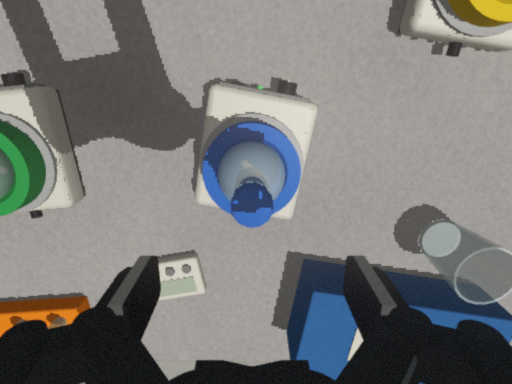

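The blue flask is seated upright in the blue cradle, with its stopper at (252,203). Last, the yellow flask from the ring.

>>> step_arm:
  commands:
    - [[20, -12, 0], 0, 1]
    - [[45, -25, 0], 0, 1]
    - [[45, -25, 0], 0, 1]
    - [[45, -25, 0], 0, 1]
    - [[40, -24, 0], 0, 1]
    - [[24, -14, 0], 0, 1]
    - [[12, -6, 10], 0, 1]
    - [[0, 0, 20], 0, 1]
    - [[0, 0, 0], 0, 1]

```text
clock: 31.32
eef_pos: [432.9, -13.3, 373.9]
tcp_rot: [-3.131, -0.042, -3.13]
contact_force: [-1.2, -0.1, 0.9]
opening: 0.999
```

```bash
python3 - <<'E'
from w import *
look("yellow",None,(436,-10),"w12",zs=123)
E
```

```text
{'eef': array([432.9, -13.3, 373.9]), 'rot': array([-3.131, -0.042, -3.13 ]), 'stop': (array([435.9,  -9.9]), 1379)}
```

>>> step_arm:
  commands:
    - [[-14, 6, 10], 0, 1]
    - [[0, 0, 45], 0, 1]
    - [[0, 0, 40], 0, 1]
    - [[0, 0, 12], 0, 1]
    - [[0, 0, 0], 0, 1]

```text
clock: 32.0
eef_pos: [449.1, -6.4, 265.1]
tcp_rot: [-3.131, -0.035, -3.128]
contact_force: [0.1, 0.6, 0.7]
opening: 0.998
```

```bash
python3 - <<'E'
from w import *
look("yellow",None,(436,-10),"w13",zs=123)
E
```

```text
{'eef': array([449.1,  -6.4, 265.1]), 'rot': array([-3.131, -0.035, -3.128]), 'stop': (array([436. ,  -9.9]), 4954)}
```

>>> step_arm:
  commands:
    - [[7, -2, 3], 0, 1]
    - [[0, 0, 0], 0, 1]
    - [[0, 0, 0], 0, 0.5]
    - [[0, 0, 0], 0, 0]
    - [[0, 0, 0], 0, 0]
    - [[0, 0, 0], 0, 0]
    - [[0, 0, 0], 0, 0]
    - [[0, 0, 0], 0, 0]

```text
clock: 33.05
eef_pos: [443.2, -8.5, 266.2]
tcp_rot: [-3.131, -0.028, -3.129]
contact_force: [0.3, 0.8, 1.4]
opening: 0.326
```

>>> step_arm:
  commands:
    - [[0, 0, -10], 0, 0]
    - [[0, 0, -45], 0, 0]
    - [[0, 0, -50], 0, 0]
    - [[0, 15, -20], 0, 0]
    - [[-8, 40, 0], 0, 0]
    - [[-8, 52, 0], 0, 0]
    - [[-8, 52, 0], 0, 0]
    - [[-8, 52, 0], 0, 0]
    - [[-8, 50, 0], 0, 0]
    - [[-6, 40, 0], 0, 0]
    - [[-4, 24, 0], 0, 0]
    - [[0, 10, 0], 0, 0]
    - [[0, 0, 0], 0, 0]
    - [[0, 0, 0], 0, 0]

```text
clock: 34.8
eef_pos: [492.7, 335.4, 395.0]
tcp_rot: [-3.127, -0.025, -3.131]
contact_force: [-0.1, -0.5, -2.4]
opening: 0.326
```

```bash
python3 - <<'E'
from w import *
look(None,"yellow",(485,336),"w14")
E
```

```text
{'eef': array([492.7, 335.4, 395. ]), 'rot': array([-3.127, -0.025, -3.131]), 'cradle': (array([484.6, 336.2]), 48.4)}
```

>>> step_arm:
  commands:
    - [[-1, 3, 20], 0, 0]
    - [[0, 0, 35], 0, 0]
    - [[0, 0, 13], 0, 0]
    - [[0, 0, 2], 0, 0]
    - [[0, 0, 0], 0, 0]

```text
clock: 35.48
eef_pos: [493.1, 334.1, 326.2]
tcp_rot: [-3.128, -0.023, -3.136]
contact_force: [0.4, 0.2, -2.1]
opening: 0.331
```

>>> step_arm:
  commands:
    - [[1, 3.5, 4], 0, 0]
    - [[0, 0, 4], 0, 0]
    - [[0, 0, 2], 0, 0]
    - [[0, 0, 0], 0, 0]

```text
clock: 35.98
eef_pos: [492.4, 338.2, 317.7]
tcp_rot: [-3.13, -0.02, -3.135]
contact_force: [1.2, -0.2, -1.7]
opening: 0.328
```

>>> step_arm:
  commands:
    - [[1, -0.5, 3], 0, 0]
    - [[0, 0, 2], 0, 0]
    - [[0, 0, 2], 0, 0]
    - [[0, 0, 0], 0, 0]

```text
clock: 36.48
eef_pos: [490.7, 337.7, 310.4]
tcp_rot: [-3.131, -0.021, -3.136]
contact_force: [-1.6, 0.9, -0.6]
opening: 0.329
```

>>> step_arm:
  commands:
    - [[0, 0, 1], 0, 0]
    - [[0, 0, 0], 0, 0.45]
    - [[0, 0, 0], 0, 0.7]
    - [[0, 0, 0], 0, 1]
    - [[0, 0, 0], 0, 1]
    - [[0, 0, 0], 0, 1]
    - [[0, 0, -50], 0, 1]
    - [[0, 0, -60], 0, 1]
    - [[0, 0, -40], 0, 1]
    - [[20, 50, 0], 0, 1]
    - [[20, 50, 0], 0, 1]
    - [[20, 50, 0], 0, 1]
    - [[0, 0, 0], 0, 1]

```text
clock: 38.1
eef_pos: [432.4, 492.5, 465.2]
tcp_rot: [-3.132, -0.018, -3.138]
contact_force: [0.9, -0.1, -0.3]
opening: 1.003
```

```bash
python3 - <<'E'
from h import *
a=grab_frame("scene");b=grab_frame("top")
cv2.imwrite("pics/end.png",np.vstack([cv2.resize(a[60:320,90:400],(600,300)),cv2.resize(b[40:280,60:440],(600,300))]))
E
```

```text
(no output)
```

View pics/end.png

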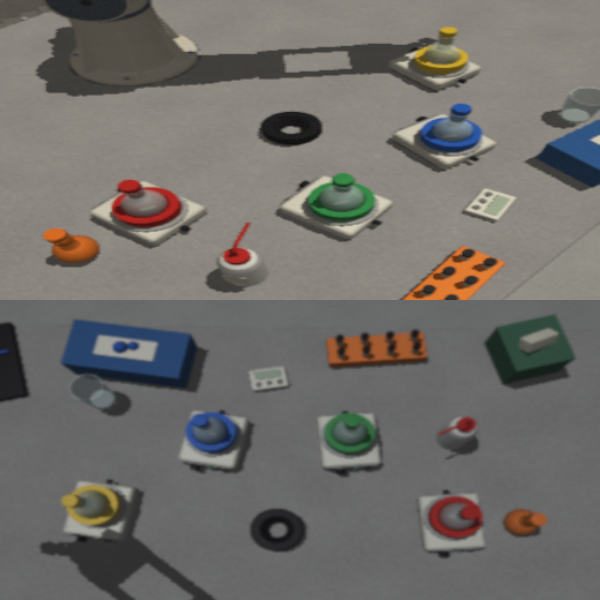

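All four flasks are upright in the cradles of their own colour. In the end picture the stoppers are at (128,187) red, (343,180) green, (460,110) blue and (447,35) yellow. The ring is empty, and the bottle and the orange flask are standing where they were.

```bash
python3 -c "
from rig import sign_off;print(sign_off())"
```

```text
the job is handed in; nothing more can be done
None
```

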